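# Seat a filter cup in its vacuum collar and pump it down

### The job

Take the steel filter cup out of the sloping rack, stand it upright in the rubber-lined collar of the vacuum filter stand and work it down by turning it to and fro all the while you push, so that the tight rubber sleeve is not dragged down with it, until its shoulder sits fully home on the collar's rim; let go of it. Then pump the stand's hand lever through three full strokes, all the way down and all the way back up each time. Leave the black stopper in the rack.

Things in the scene. Friction and masses are not known exactly. Their poses are not given: they have to be found in the camera images.
- cup_mid (a point): centre (half-way up, on the axis) of the steel filter cup: an open round cup 84 mm tall; upper part 60 mm outside diameter with 3 mm wall, 50 mm tall; below a flat shoulder a foot 48 mm in diameter, 34 mm long, whose lowest 15 mm taper to 42 mm. Its z axis runs along the cup's axis towards the mouth. It starts in the rack leaning 35 degrees from upright, held only by its weight
- cup_shoulder (a point): point on the filter cup's axis at the height of the shoulder's underside, 8 mm below the cup's centre (34 mm above its foot's end, 50 mm below its mouth)
- filter_cup: the steel filter cup (0.15 to 0.3 kg); origin at the centre of its foot's underside, z along its axis to the mouth
- stopper: black rubber blanking stopper with a 55 mm flange and a small knob, in the other hole of the rack; stays there; origin at the foot's underside
- rack: sloping sheet-steel rack, 210 mm wide, two holes of 52 mm 100 mm apart along its x axis in a plate that slopes 35 degrees down to the rack's front (its -y side, towards the stand); origin on the table under the plate's middle; fixed
- stand: vacuum filter stand on a grey base 130 by 200 mm, fixed to the table; collar on the +y half of its frame, pump and lever on the -y half; lever handle reaches out to -y
- collar_rim (a point): centre of the collar's top rim, 112 mm above the table; upright bore, 52 mm clear, 39 mm deep, collar 85 mm outside. From 4 mm below the rim sprung rubber lips grip the cup's foot (48 mm): pushing straight takes about 45 N, pushing while turning (foot's surface speed twice the sinking speed or more) under 20 N. The cup stops when its shoulder lies on the rim; any turn angle will do
- lever_grip (a point): middle of the top of the lever's black handle (26 mm wide, 90 mm long, 18 mm thick). Frame fixed to the lever: y points along the lever to its hinge, z out of the handle's top; the hinge lies 155 mm along +y and 9 mm below this point, hinge axis = x (a positive turn about it presses the lever down)
- pump_lever (a joint): angle of the pump lever, rad: 0 = up at rest (22 degrees above level, handle's top 164 mm above the table), 0.66 = stop at the bottom of the stroke (handle's top 65 mm above the table). A spring brings it back up when let go; pressing on the handle takes about 3 N at the top and 8 N at the bottom
- sleeve (a joint): how far the rubber sleeve in the collar is dragged down along the bore, m: 0 at rest, 18 N per mm; pushing the cup straight in drags it 2.5 mm, twisting it in under 1 mm
Mind the look-alikes: they are no part of the job. Leave any orange look-alike of the filter_cup alone.

How it is judged:
By the outcome, as a careful person would: the job done as asked, in the order asked, and still so for the second after the job is handed in, with the robot touching nothing.
It also fails if it takes over 61 s, if anything falls off the work surface, if the arm or the gripper's body presses on something with over 40 N, if the wrist force passes 120 N, or if a joint passes its speed limit or range.

### The arm

A 6-joint arm with a two-finger parallel gripper is mounted at the origin on a cart in front of the work surface, level with it; the furniture and walls round the work are solid. World frame = base frame: x ahead of the robot, y to its left, z up, the work surface at z = 0. Lengths are in m, angles in rad, forces in N, time in s.
With the tool pointing down it reaches from about 0.375 to 0.925 m from the base axis. Payload 5.7 kg.
Tool frame: the origin (TCP) lies at the very end of the fingers, on their centre line; the grasp point (between the pads) lies 19 mm behind it; z points along the fingers, y is the line along which they close (so a half turn about z gives the same grasp; the last joint's range is limited). The gripper opens to 88 mm and grips with 3 to 60 N. Pads are 20 mm wide; open, the fingers measure 115 mm over their backs; the gripper's body (75 mm by 178 mm) begins 61 mm behind the grasp point.
Start: joints at [-1.325, 0.359, 1.51, -0, 1.272, -0.115], TCP at [0.212, -0.561, 0.223] pointing down, gripper open.
Joint ranges: [-2.97, 2.97], [-1.01, 2.36], [0.21, 2.38], [-0.96, 4.11], [0.2, 2.71], [-2.98, 2.98]. Speed limits (rad/s): [2.39, 2.39, 3.14, 3.14, 3.14, 3.14].

### API

Orientations are given as a rotation vector (axis times angle).
In Python, from plant import robot, imaging gives the robot as it stands.
- The arm moves only by the tool apply_moves, never from a script. Its argument "steps" is a list of rows, each a list of 7 numbers: the turn, a rotation vector about the world's x, y, z in rad, then the shift along the world's x, y, z in cm, then the closure, from 0 (fully open) to 1 (shut). A call has 1 to 10 rows; each row is the pose to reach, as a shift and turn from the pose commanded when the call began; what a row does not reach only later rows make up. A row lasts 1/12 s, in which the tool goes at most 41.7 mm and 7.16 degrees, less where a joint would pass 70% of its speed; a pose out of reach is approached as far as the arm can. A call with a gripper value outside its range is refused whole. The fingers move at their own pace and stop on an object; "grip_force" is the grip in N (left out, the last holds). Time passes only in rows, so rows that repeat a pose let the fingers close. It gives the time, the measured TCP pose, the force, the opening and the grip force at its end, in the units of the state.
- robot.state(): the state, without advancing time (a new reading comes with each control period).
- imaging.read_camera(name): name is "scene" or "top" or "wrist"; returns a dict with "image" (400x640x3 uint8, red, green, blue), "depth" (400x640 float32, m along the optical axis (not along the pixel's ray), 0 where there is no reading), "vertical_fov" (degrees; the focal length in pixels is half the picture's height over the tangent of half this angle, whatever the lens; pixels are square), "cx", "cy" (the principal point, pixels), "R" (3x3) and "t" (3): a world point X has camera coordinates R X + t; the wrist camera has in their place "tool_from_camera" (4x4, takes a point from camera to tool coordinates, whose origin is the TCP and whose axes are the flange's). Camera axes: x right, y down, z forward; pixel columns grow to the right and rows downward; lengths in m; the calibration is good to about 2 mm. A picture is of the moment at which its call begins: read the wrist's pose just before it.
- robot.sign_off(): hands the job in; it is judged then, once.
The state is a dict: "time_s": time; "qpos": joint angles; "qd": joint speeds; "joint_torque": joint torques, N m; "tool_pos": TCP position; "orientation": TCP orientation; "force": force on the tool from outside, world axes, zero at the start; "wrist_torque": the same for the moment, N m; "gripper_width": opening from 0.0 (shut) to 1.0 (fully open); "grip_force": force on a finger pad.
Only numpy, scipy, OpenCV 4.12 (cv2) and the standard library are available. Lean on these libraries where they do the work, as an engineer would, in place of code of your own. Each camera call takes 0.05 s, during which the arm holds its last target. There are 200 camera calls.

## Working session

There is one attempt and no reset: what is moved stays moved. The work goes in short steps, Python scripts to look and compute and a tool call to move; the robot and the scene stay as the last step left them, time stands still between calls to the robot, and variables do not carry over. Pictures are saved under pics/ and viewed, at most 10 in all, crops included, and the job is handed in when it is done.

Besides the shell and the picture viewer there is one more tool, called after ">>>" in YAML: its name, and indented under it one key for each argument. apply_moves: Moves the arm, as the interface text tells. Its arguments: {"type":"object","properties":{"steps":{"type":"array"},"grip_force":{"type":"number"}},"required":["steps"]}

```bash
mkdir -p pics; ls
cat > h.py <<'E'
import numpy as np, cv2
from plant import robot, imaging
from scipy.spatial.transform import Rotation as Ro
def cam(n):
    s=robot.state(); c=imaging.read_camera(n)
    f=200/np.tan(np.radians(c["vertical_fov"])/2)
    if "R" in c: R=np.array(c["R"]);t=np.array(c["t"]);A=R.T;b=-R.T@t
    else:
        T=np.array(c["tool_from_camera"]);Rt=Ro.from_rotvec(s["orientation"]).as_matrix()
        A=Rt@T[:3,:3];b=Rt@T[:3,3]+np.array(s["tool_pos"])
    v,u=np.mgrid[:400,:640];d=c["depth"]
    P=np.stack([(u-c["cx"])/f*d,(v-c["cy"])/f*d,d],-1)@A.T+b
    P[d==0]=np.nan
    return c["image"],P
def save(n,im,crop=None,k=1):
    if crop: im=im[crop[1]:crop[3],crop[0]:crop[2]]
    cv2.imwrite("pics/"+n,cv2.resize(im[...,::-1],None,fx=k,fy=k,interpolation=cv2.INTER_CUBIC))
E
python3 - <<'E'
from h import *
for n in("scene","top"):
    im,P=cam(n);np.save(n,P);np.save(n+"i",im);save(n+".png",im,None,1.25)
print(robot.state())
E
```

```text
pics
{'time_s': 0.1, 'qpos': array([-1.32510615e+00,  3.59439650e-01,  1.51131692e+00, -1.82882071e-05,
        1.27253714e+00, -1.15093283e-01]), 'qd': array([-0.00135849, -0.00010303, -0.00248816, -0.00239974, -0.00088308,
       -0.0008802 ]), 'joint_torque': array([ 4.39129435e-04, -5.16358566e+01, -2.71405596e+01,  6.76406245e-02,
        2.75825715e-02, -3.11621636e-05]), 'tool_pos': array([ 0.21163903, -0.56075504,  0.22189247]), 'orientation': array([-3.08894527e+00, -5.63352710e-01,  2.01638436e-04]), 'force': array([-0.1644211 ,  0.50985475,  0.03072669]), 'wrist_torque': array([-0.04845337, -0.01609081, -0.01337535]), 'grip_force': 0.0, 'gripper_width': 0.9980881811365959}
```

View pics/scene.png

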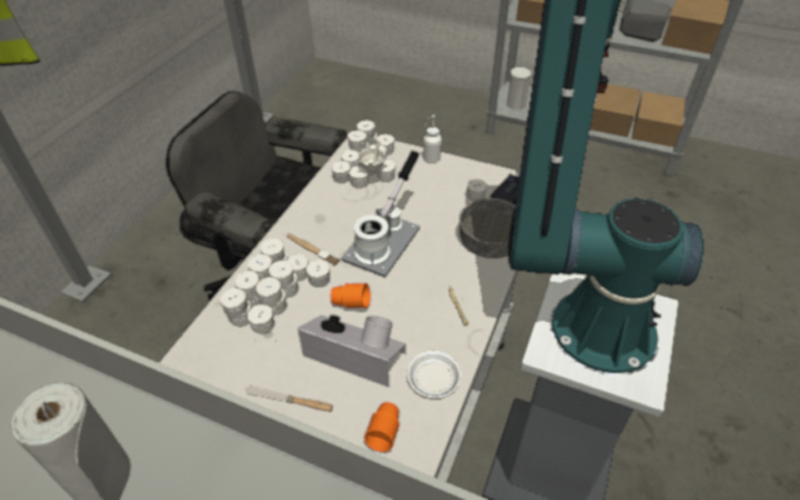

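View pics/top.png

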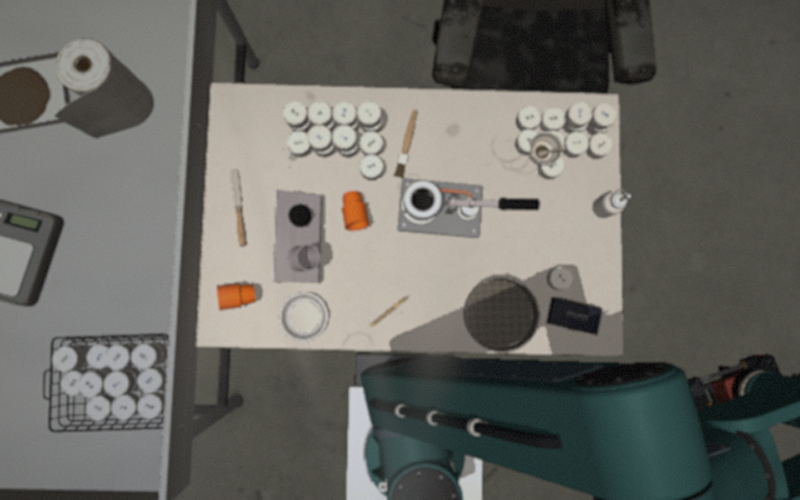

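The top picture shows the rack at about (300,236) with the stopper at (300,215) and the cup at (308,257), the collar at (423,198) and the lever handle at (518,204), all in 800x500 pixels. The orange look-alikes are at (355,211) and (238,295).

Run:
```python
from h import *
P=np.load("top.npy");im=np.load("topi.npy");S=np.load("scene.npy")
def reg(u0,u1,v0,v1,P=P):return P[v0:v1,u0:u1].reshape(-1,3)
def circ(q):
    A=np.c_[2*q[:,:2],np.ones(len(q))];s=np.linalg.lstsq(A,(q[:,:2]**2).sum(1),rcond=None)[0];return s[:2],np.sqrt(s[2]+s[0]**2+s[1]**2)
q=reg(318,360,138,180);r=q[(q[:,2]>.105)&(q[:,2]<.12)]
print("collar",len(r),np.nanmedian(r[:,2]),r.min(0),r.max(0),cv2.minEnclosingCircle(r[:,:2].astype(np.float32)),circ(r))
q=reg(318,388,138,195);r=q[(q[:,2]>.004)&(q[:,2]<.05)];print("base",cv2.minAreaRect(r[:,:2].astype(np.float32)),np.nanpercentile(r[:,2],[10,50,90]))
h=P[150:176,392:436].reshape(-1,3);c=im[150:176,392:436].reshape(-1,3)
k=(c.max(1)<60)&(h[:,2]>.03);h=h[k];print("handle",len(h),h.min(0),h.max(0),cv2.minAreaRect(h[:,:2].astype(np.float32)))
q=reg(215,262,150,230);q=q[q[:,2]>.02]
print("rack",len(q),q.min(0),q.max(0),cv2.minAreaRect(q[:,:2].astype(np.float32)))
q=reg(215,265,150,230)[::1];
pl=reg(222,230,155,222)  # not used
for v in (165,180,200,205,210,218): print(v,[tuple(np.round(P[v,u],3)) for u in range(222,266,5)])
for n,a in(("table",P[100:240,200:300]),):print(np.nanmedian(a[...,2]))
```

```text
collar 466 0.11192214293549152 [ 0.54354444 -0.0609339   0.10517991] [0.62767733 0.04245223 0.11993033] ((0.583305299282074, -0.00952657125890255), 0.053329162299633026) (array([5.85451448e-01, 4.35557382e-04]), np.float64(0.03499080425689391))
base ((0.5865660905838013, -0.05265345424413681), (0.17463041841983795, 0.21422243118286133), 1.3543741703033447) [0.01148931 0.01856381 0.02734276]
handle 215 [ 0.56190776 -0.24506736  0.14628087] [ 0.58465835 -0.16896149  0.18120418] ((0.572123646736145, -0.2067420333623886), (0.07639272511005402, 0.01966436766088009), 85.22602844238281)
rack 2644 [0.39182977 0.23150633 0.02149257] [0.6027617  0.33638344 0.12912714] ((0.4970320761203766, 0.2847529649734497), (0.2100689858198166, 0.10439502447843552), 1.104424238204956)
165 [(np.float64(0.564), np.float64(0.33), np.float64(0.097)), (np.float64(0.566), np.float64(0.317), np.float64(0.088)), (np.float64(0.567), np.float64(0.304), np.float64(0.083)), (np.float64(0.567), np.float64(0.289), np.float64(0.085)), (np.float64(0.57), np.float64(0.277), np.float64(0.068)), (np.float64(0.573), np.float64
[... 2191 characters left out ...]
4(0.241), np.float64(0.086)), (np.float64(0.444), np.float64(0.236), np.float64(0.003)), (np.float64(0.444), np.float64(0.221), np.float64(0.006))]
218 [(np.float64(0.413), np.float64(0.324), np.float64(0.093)), (np.float64(0.413), np.float64(0.311), np.float64(0.089)), (np.float64(0.414), np.float64(0.298), np.float64(0.078)), (np.float64(0.415), np.float64(0.285), np.float64(0.07)), (np.float64(0.416), np.float64(0.272), np.float64(0.062)), (np.float64(0.416), np.float64(0.259), np.float64(0.051)), (np.float64(0.417), np.float64(0.246), np.float64(0.041)), (np.float64(0.42), np.float64(0.236), np.float64(-0.003)), (np.float64(0.42), np.float64(0.22), np.float64(0.007))]
0.00319229367058238
```

>>> apply_moves:
  steps:
    - [0,0,0.12,2.5,3.5,1.5,0]
    - [0,0,0.24,5,7,3,0]
    - [0,0,0.36,7.5,10.5,4.5,0]
    - [0,0,0.48,10,14,6,0]
    - [0,0,0.6,12.5,17.5,7,0]
    - [0,0,0.72,15,21,8,0]
    - [0,0,0.84,17.5,24.5,9,0]
    - [0,0,0.96,20,28,10,0]
    - [0,0,1.08,22.5,31.5,10.5,0]
    - [0,0,1.2,25,35,11,0]

```text
time_s: 0.93
tool_pos: [0.446, -0.2326, 0.3294]
orientation: [2.226, 2.216, -0.0]
force: [-0.2, -0.3, -0.0]
gripper_width: 1.0
grip_force: 0.0
```

>>> apply_moves:
  steps:
    - [0,0,0,1,4,0,0]
    - [0,0,0,2,8,0,0]
    - [0,0,0,3,12,0,0]
    - [0,0,0,3,12,0,0]
    - [0,0,0,3,12,0,0]

```text
time_s: 1.35
tool_pos: [0.4753, -0.1123, 0.3286]
orientation: [-2.227, -2.215, 0.001]
force: [-0.1, 0.1, -0.6]
gripper_width: 1.001
grip_force: 0.0
```

Run:
```python
from h import *
s=robot.state();print(s["time_s"],s["qpos"],s["tool_pos"],Ro.from_rotvec(s["orientation"]).as_matrix().round(3))
im,P=cam("wrist");np.save("w1",P);np.save("w1i",im);save("w1.png",im,None,1.25)
```

```text
1.35 [-3.73437595e-01  1.09905661e-01  1.58244646e+00 -1.05542319e-04
  1.44995285e+00 -3.68075919e-01] [ 0.47534651 -0.11229452  0.32862001] [[ 0.005  1.    -0.001]
 [ 1.    -0.005  0.   ]
 [ 0.    -0.001 -1.   ]]
```

View pics/w1.png

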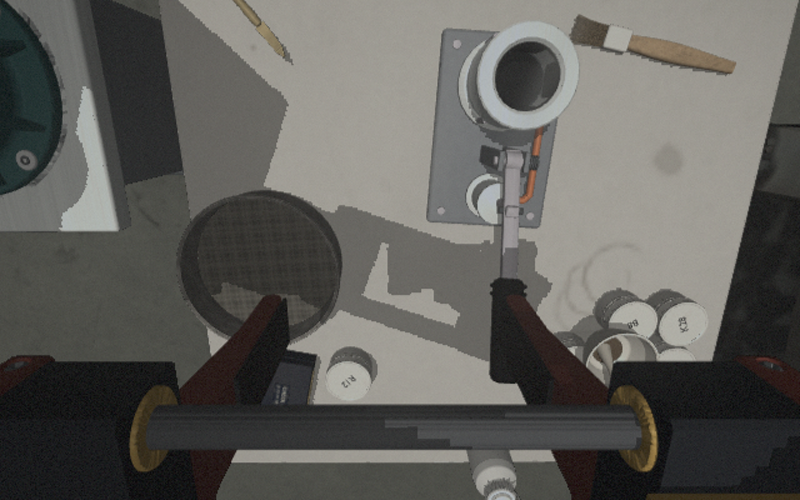

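The wrist picture shows the collar rim centred at about (528,76), the stand base with corners near (450,35)–(540,220), and the lever running down to its handle, about (490–528, 280–382), partly behind the right finger.

Run:
```python
from h import *
P=np.load("w1.npy");im=np.load("w1i.npy")
q=P[10:110,370:470].reshape(-1,3);r=q[abs(q[:,2]-.112)<.004]
print("collar",len(r),np.median(r[:,2]),cv2.minEnclosingCircle(r[:,:2].astype(np.float32)),r.min(0),r.max(0))
q=P[20:190,335:460].reshape(-1,3);r=q[(q[:,2]>.006)&(q[:,2]<.03)];print("base",cv2.minAreaRect(r[:,:2].astype(np.float32)),np.median(r[:,2]))
for v in range(225,310,8):
    a=P[v,385:430];c=im[v,385:430];k=np.where((c.max(1)<60)&(a[:,2]>.08)&(a[:,2]<.2))[0]
    if len(k):print(v,k[[0,-1]]+385,a[k[0]].round(3),a[k[-1]].round(3),a[k][:,2].round(3)[::4])
```

```text
collar 3683 0.11264405044534959 ((0.5865844488143921, 0.000338750978698954), 0.04279288277029991) [ 0.54396687 -0.04175174  0.10800401] [0.62901118 0.042101   0.11591794]
base ((0.5868988633155823, -0.0446125790476799), (0.21099454164505005, 0.13735289871692657), 86.05538177490234) 0.01892118850811811
225 [395 417] [ 0.563 -0.17   0.14 ] [ 0.585 -0.168  0.146] [0.14  0.147 0.147 0.146 0.147 0.147]
233 [393 418] [ 0.56  -0.178  0.142] [ 0.585 -0.175  0.15 ] [0.142 0.152 0.152 0.152 0.152 0.152 0.151]
241 [394 400] [ 0.561 -0.185  0.148] [ 0.565 -0.182  0.155] [0.148 0.152]
249 [393 399] [ 0.56  -0.195  0.148] [ 0.564 -0.19   0.157] [0.148 0.157]
257 [393 398] [ 0.559 -0.202  0.154] [ 0.563 -0.198  0.16 ] [0.154 0.161]
265 [393 398] [ 0.559 -0.21   0.157] [ 0.563 -0.207  0.162] [0.157 0.163]
273 [393 397] [ 0.559 -0.217  0.161] [ 0.561 -0.214  0.166] [0.161 0.166]
281 [392 401] [ 0.558 -0.227  0.161] [ 0.565 -0.221  0.17 ] [0.161 0.169 0.17 ]
289 [392 405] [ 0.558 -0.234  0.165] [ 0.569 -0.229  0.174] [0.165 0.172 0.174 0.171]
297 [392 408] [ 0.557 -0.241  0.17 ] [ 0.572 -0.237  0.176] [0.17  0.174 0.176 0.175 0.176]
305 [397 412] [ 0.561 -0.247  0.176] [ 0.576 -0.245  0.179] [0.176 0.177 0.177 0.179]
```

>>> apply_moves:
  steps:
    - [0.08,0,0,-0.4,3.5,-1.1,0]
    - [0.16,0,0,-0.8,7,-2.2,0]
    - [0.24,0,0,-1.2,10.5,-3.4,0]
    - [0.32,0,0,-1.6,14,-4.6,0]
    - [0.4,0,0,-2,17.5,-5.8,0]
    - [0.48,0,0,-2.4,21,-7,0]
    - [0.56,0,0,-2.6,24.5,-8.2,0]
    - [0.611,0,0.02,-2.8,28.1,-9.4,0]
    - [0.611,0,0.02,-2.8,28.1,-9.4,0]
    - [0.611,0,0.02,-2.8,28.1,-9.4,0]

```text
time_s: 2.23
tool_pos: [0.4467, 0.1656, 0.2337]
orientation: [-1.863, -1.878, -0.584]
force: [0.3, -0.3, 0.9]
gripper_width: 0.996
grip_force: 0.0
```

Run:
```python
from h import *
s=robot.state();print(s["time_s"],s["qpos"],s["tool_pos"],Ro.from_rotvec(s["orientation"]).as_matrix().round(3))
im,P=cam("wrist");np.save("w2",P);np.save("w2i",im);save("w2.png",im,None,1.25)
```

```text
2.2333 [-0.27044574  0.21659751  1.88827374  0.61063729  1.28829922 -0.52981945] [0.44666537 0.1655785  0.23365171] [[-0.006  1.    -0.008]
 [ 0.819  0.009  0.574]
 [ 0.574 -0.003 -0.819]]
```

View pics/w2.png

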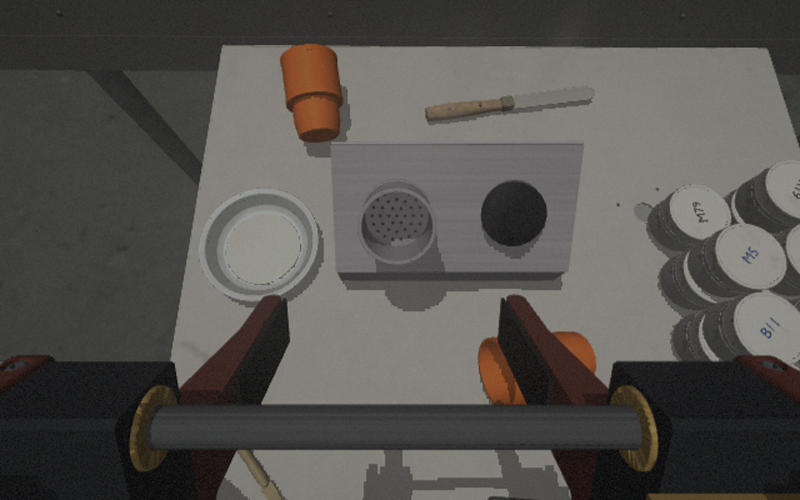

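The picture shows the cup's mouth at about (398,222) in the rack, the stopper at (514,213), and an orange cup lying below the right finger at (540,365).

Run:
```python
from h import *
P=np.load("w2.npy")
pl=np.r_[P[118:125,290:440].reshape(-1,3),P[150:205,350:378].reshape(-1,3)]
c=np.nanmean(pl,0);n=np.linalg.svd(pl-c)[2][2];n*=np.sign(n[2]);print("normal",n,np.degrees(np.arccos(n[2])))
e2=np.cross(n,[1,0,0]);e2/=np.linalg.norm(e2);e1=np.cross(e2,n)
q=P[135:230,270:365].reshape(-1,3)-c;h=q@n
r=q[(h>.046)&(h<.058)];uv=np.c_[r@e1,r@e2].astype(np.float32)
m,R=cv2.minEnclosingCircle(uv);H=np.median(r@n);mc=c+m[0]*e1+m[1]*e2+n*H
print(len(r),R,H,"mouth centre",mc)
for d in (.09,.04):print(d,"TCP target back of mouth", mc-n*d)
t=robot.state()["tool_pos"];print(t,(mc-n*.04-t)*100)
o=P[255:330,380:480].reshape(-1,3);o=o[o[:,2]>.02];print("orange max z",np.nanpercentile(o[:,2],[50,90]))
```

```text
Traceback (most recent call last):
numpy.linalg.LinAlgError: SVD did not converge
```

Run:
```python
from h import *
P=np.load("w2.npy")
pl=np.r_[P[120:126,290:440].reshape(-1,3),P[150:205,355:375].reshape(-1,3)];pl=pl[~np.isnan(pl[:,0])]
c=np.median(pl,0);n=np.linalg.svd(pl-c,full_matrices=False)[2][2];n*=np.sign(n[2]);print("normal",n,np.degrees(np.arccos(n[2])),np.std((pl-c)@n))
e2=np.cross(n,[1,0,0]);e2/=np.linalg.norm(e2);e1=np.cross(e2,n)
q=P[135:230,270:365].reshape(-1,3)-c;h=q@n
r=q[(h>.046)&(h<.058)];uv=np.c_[r@e1,r@e2].astype(np.float32)
m,R=cv2.minEnclosingCircle(uv);H=np.median(r@n);mc=c+m[0]*e1+m[1]*e2+n*H
print(len(r),R,H,"mouth centre",mc)
t=robot.state()["tool_pos"];print(t,(mc-n*.04-t)*100)
o=P[255:330,380:480].reshape(-1,3);o=o[o[:,2]>.02];print("orange max z",np.nanpercentile(o[:,2],[50,90]))
```

```text
normal [ 0.0048811  -0.57427766  0.81864605] 35.0505134619543 0.0007440695697242249
709 0.030176375061273575 0.04961669806265105 mouth centre [0.44759344 0.25444228 0.11002493]
[0.4477155  0.16500639 0.23441694] [ -0.03173108  11.24069925 -15.71378556]
orange max z [0.27438594 0.32665196]
```

>>> apply_moves:
  steps:
    - [0,0,0,0,2.0,-2.8,0]
    - [0,0,0,0,4.0,-5.6,0]
    - [0,0,0,0,6.0,-8.4,0]
    - [0,0,0,0,7.5,-10.5,0]
    - [0,0,0,0,9.0,-12.6,0]
    - [0,0,0,0,10.2,-14.2,0]
    - [0,0,0,0,11.2,-15.6,0]
    - [0,0,0,0,11.2,-15.6,0]
    - [0,0,0,0,11.2,-15.6,0]

```text
time_s: 3.03
tool_pos: [0.4485, 0.2778, 0.0791]
orientation: [-1.862, -1.882, -0.588]
force: [-0.2, 0.5, -0.4]
gripper_width: 1.006
grip_force: 0.0
```

>>> apply_moves:
  steps:
    - [0,0,0,0,0,0,0.2]
    - [0,0,0,0,0,0,0.3]
    - [0,0,0,0,0,0,0.6]
    - [0,0,0,0,0,0,0.6]
    - [0,0,0,0,0,0,0.6]
    - [0,0,0,0,0,0,0.6]
  grip_force: 30

```text
time_s: 3.53
tool_pos: [0.4479, 0.2782, 0.0795]
orientation: [-1.862, -1.882, -0.588]
force: [-0.7, -5.6, 6.7]
gripper_width: 0.677
grip_force: 30.0
```

>>> apply_moves:
  steps:
    - [0,0,0,0,0,0,0.6]
    - [0,0,0,0,0,0,0.6]
    - [0,0,0,0,-0.6,0.8,0.6]
    - [0,0,0,0,-1.2,1.65,0.6]
    - [0,0,0,0,-2.3,3.3,0.6]
    - [0,0,0,0,-3.5,4.9,0.6]
    - [0,0,0,0,-4.6,6.6,0.6]
    - [0,0,0,0,-5.7,8.2,0.6]
    - [0,0,0,0,-6.9,9.8,0.6]
  grip_force: 55

```text
time_s: 4.28
tool_pos: [0.4466, 0.2082, 0.1779]
orientation: [-1.862, -1.882, -0.585]
force: [0.4, -0.3, -1.9]
gripper_width: 0.679
grip_force: 55.0
```

>>> apply_moves:
  steps:
    - [-0.08,0,0,1,-2,2,0.6]
    - [-0.16,0,0,3,-4.5,4,0.6]
    - [-0.24,0,0,5,-7.5,5,0.6]
    - [-0.32,0,0,7,-10.5,5,0.6]
    - [-0.4,0,0,9,-13.5,5,0.6]
    - [-0.48,0,0,11,-16.5,4.5,0.6]
    - [-0.56,0,0,12.5,-19,4,0.6]
    - [-0.612,0,0,13.9,-20.8,3.7,0.6]
    - [-0.612,0,0,13.9,-20.8,3.7,0.6]
    - [-0.612,0,0,13.9,-20.8,3.7,0.6]

```text
time_s: 5.12
tool_pos: [0.5857, 0.0012, 0.2138]
orientation: [-2.209, -2.227, 0.009]
force: [-0.9, 0.1, -2.1]
gripper_width: 0.676
grip_force: 55.0
```

Run:
```python
from h import *
s=robot.state();print(s["time_s"],s["qpos"],s["tool_pos"],Ro.from_rotvec(s["orientation"]).as_matrix().round(3),s["force"])
im,P=cam("scene");a=im[130:230,250:350]
im2,Q=cam("wrist");
b=np.hstack([cv2.resize(a,(400,400),interpolation=2),im2[:, 100:500]]);save("w3.png",b)
np.save("w3",Q);np.save("s3",P)
```

```text
5.1167 [-0.11474697  0.35043171  1.54684204 -0.00169188  1.25174709 -0.12209008] [0.58566639 0.00123946 0.21379458] [[-0.008  1.    -0.008]
 [ 1.     0.008 -0.001]
 [-0.001 -0.008 -1.   ]] [-0.8560165   0.11369718 -2.13364401]
```

View pics/w3.png

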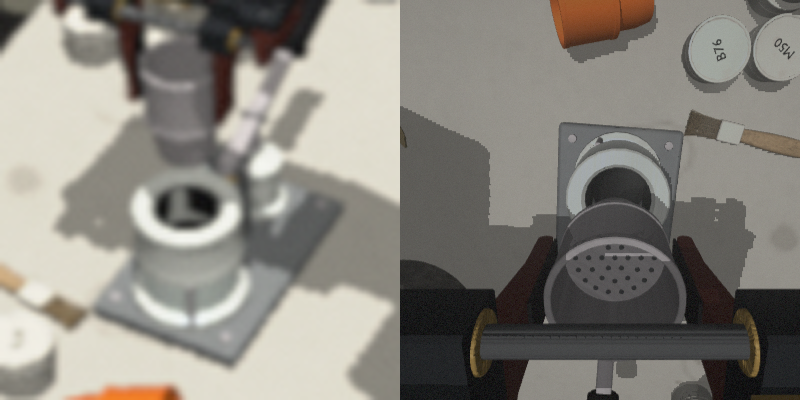

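The left crop shows the cup held upright above the collar. The right crop shows its mouth centred between the fingers at about (615,285), with the collar behind it at (620,190).

Run:
```python
from h import *
Q=np.load("w3.npy");t=robot.state()["tool_pos"]
q=Q[200:400,230:400].reshape(-1,3)
d=np.hypot(q[:,0]-t[0],q[:,1]-t[1])
r=q[(abs(q[:,2]-t[2]-.0386)<.006)&(d<.036)]
print(len(r),np.median(r,0)-t)
if len(r)>30:
    print(cv2.minEnclosingCircle(r[:,:2].astype(np.float32)),r[:,:2].min(0),r[:,:2].max(0))
    p=np.linalg.lstsq(np.c_[r[:,:2]-t[:2],np.ones(len(r))],r[:,2],rcond=None)[0];print("tilt",p)
q=Q[120:290,230:400].reshape(-1,3);r=q[(abs(q[:,2]-.112)<.004)]
print("collar",len(r),cv2.minEnclosingCircle(r[:,:2].astype(np.float32)),np.median(r[:,2]))
A=np.c_[2*r[:,:2],np.ones(len(r))]
# foot: lower points of cup outside, seen from +y side
f=Q[200:245,260:380].reshape(-1,3);f=f[(f[:,2]<t[2]+.03)&(f[:,2]>.15)]
for z in np.arange(.16,.24,.008):
    k=f[abs(f[:,2]-z)<.004]
    if len(k)>5:print(z.round(3),len(k),k.min(0)[:2].round(4),k.max(0)[:2].round(4))
```

```text
3430 [-0.00013461  0.01131447  0.03867686]
((0.5848989486694336, 0.00427417503669858), 0.035325609147548676) [ 0.55063296 -0.03095052] [0.61895099 0.02940324]
tilt [-0.0051687  -0.00238457  0.25225247]
collar 3420 ((0.5860968828201294, 0.00034678992233239114), 0.04259612411260605) 0.1126418839024558
0.176 10 [0.5744 0.0181] [0.5949 0.0212]
0.184 6 [0.5778 0.0215] [0.5903 0.0225]
0.2 31 [0.5598 0.0153] [0.6094 0.0289]
0.208 644 [0.5548 0.0044] [0.6132 0.0293]
0.216 502 [0.5578 0.0095] [0.6173 0.0286]
0.224 552 [0.558  0.0114] [0.6163 0.0287]
0.232 582 [0.5597 0.0147] [0.6084 0.0289]
```

>>> apply_moves:
  steps:
    - [0,-0.008,-0.1,0.08,0.1,-0.5,0.6]
    - [0,-0.008,-0.2,0.1,0.1,-1.5,0.6]
    - [0,-0.008,-0.3,0.12,0.1,-2.5,0.6]
    - [0,-0.008,-0.4,0.14,0.09,-3.5,0.6]
    - [0,-0.008,-0.5,0.16,0.08,-4.2,0.6]
    - [0,-0.008,-0.55,0.17,0.07,-4.8,0.6]
    - [0,-0.008,-0.55,0.17,0.07,-4.8,0.6]
    - [0,-0.008,-0.55,0.17,0.07,-4.8,0.6]

```text
time_s: 5.88
tool_pos: [0.5869, 0.0025, 0.1659]
orientation: [-2.733, -1.549, -0.001]
force: [-0.8, 0.5, -2.2]
gripper_width: 0.674
grip_force: 55.0
```

Run:
```python
from h import *
s=robot.state();print(s["time_s"],s["tool_pos"],Ro.from_rotvec(s["orientation"]).as_matrix().round(4),s["force"])
```

```text
5.8833 [0.58690493 0.00246741 0.16594106] [[ 5.140e-01  8.578e-01  7.000e-04]
 [ 8.578e-01 -5.140e-01  7.000e-04]
 [ 1.000e-03  2.000e-04 -1.000e+00]] [-0.76807162  0.452507   -2.24668849]
```

>>> apply_moves:
  steps:
    - [0,0,0.11,-0.02,0.01,-0.2,0.6]
    - [0,0,0.22,-0.04,0.02,-0.4,0.6]
    - [0,0,0.33,-0.06,0.02,-0.6,0.6]
    - [0,0,0.44,-0.08,0.02,-0.75,0.6]
    - [0,0,0.55,-0.1,0.02,-0.9,0.6]
    - [0,0,0.66,-0.12,0.02,-1.0,0.6]
    - [0,0,0.77,-0.14,0.02,-1.1,0.6]
    - [0,0,0.88,-0.16,0.02,-1.2,0.6]
    - [0,0,0.99,-0.18,0.01,-1.25,0.6]
    - [0,0,1.1,-0.2,0,-1.25,0.6]

```text
time_s: 6.72
tool_pos: [0.5859, 0.0024, 0.1542]
orientation: [1.513, 2.753, 0.004]
force: [-0.3, 0.6, -1.4]
gripper_width: 0.673
grip_force: 55.0
```

>>> apply_moves:
  steps:
    - [0,0,-0.11,0.02,0.01,0,0.6]
    - [0,0,-0.22,0.04,0.02,-0.08,0.6]
    - [0,0,-0.33,0.06,0.02,-0.17,0.6]
    - [0,0,-0.44,0.08,0.02,-0.26,0.6]
    - [0,0,-0.55,0.1,0.02,-0.35,0.6]
    - [0,0,-0.66,0.12,0.02,-0.44,0.6]
    - [0,0,-0.77,0.14,0.02,-0.53,0.6]
    - [0,0,-0.88,0.16,0.02,-0.62,0.6]
    - [0,0,-0.99,0.18,0.01,-0.68,0.6]
    - [0,0,-1.1,0.2,0,-0.68,0.6]

```text
time_s: 7.55
tool_pos: [0.5879, 0.0024, 0.1473]
orientation: [2.736, 1.541, 0.004]
force: [0.1, 0.4, -1.5]
gripper_width: 0.677
grip_force: 55.0
```

>>> apply_moves:
  steps:
    - [0,0,0.11,-0.02,0.01,0,0.6]
    - [0,0,0.22,-0.04,0.02,-0.08,0.6]
    - [0,0,0.33,-0.06,0.02,-0.16,0.6]
    - [0,0,0.44,-0.08,0.02,-0.24,0.6]
    - [0,0,0.55,-0.1,0.02,-0.32,0.6]
    - [0,0,0.66,-0.12,0.02,-0.4,0.6]
    - [0,0,0.77,-0.14,0.02,-0.48,0.6]
    - [0,0,0.88,-0.16,0.02,-0.56,0.6]
    - [0,0,0.99,-0.18,0.01,-0.6,0.6]
    - [0,0,1.1,-0.2,0,-0.6,0.6]

```text
time_s: 8.38
tool_pos: [0.5854, 0.0023, 0.1415]
orientation: [-1.513, -2.753, -0.003]
force: [-1.7, -0.8, -0.6]
gripper_width: 0.678
grip_force: 55.0
```

>>> apply_moves:
  steps:
    - [0,0,-0.11,0.02,0.01,0,0.6]
    - [0,0,-0.22,0.04,0.02,-0.07,0.6]
    - [0,0,-0.33,0.06,0.02,-0.15,0.6]
    - [0,0,-0.44,0.08,0.02,-0.23,0.6]
    - [0,0,-0.55,0.1,0.02,-0.31,0.6]
    - [0,0,-0.66,0.12,0.02,-0.39,0.6]
    - [0,0,-0.77,0.14,0.02,-0.47,0.6]
    - [0,0,-0.88,0.16,0.02,-0.55,0.6]
    - [0,0,-0.99,0.18,0.01,-0.6,0.6]
    - [0,0,-1.1,0.2,0,-0.6,0.6]

```text
time_s: 9.22
tool_pos: [0.5885, 0.0025, 0.1367]
orientation: [2.735, 1.542, 0.006]
force: [-1.5, -1.7, 5.4]
gripper_width: 0.676
grip_force: 55.0
```

Run:
```python
from h import *
s=robot.state();print(s["time_s"],s["tool_pos"],Ro.from_rotvec(s["orientation"]).as_matrix().round(4),s["force"],s["wrist_torque"])
```

```text
9.2167 [0.58847446 0.00250705 0.13673137] [[ 5.179e-01  8.555e-01  4.000e-03]
 [ 8.555e-01 -5.179e-01  4.000e-04]
 [ 2.400e-03  3.200e-03 -1.000e+00]] [-1.48889507 -1.7094072   5.44404075] [-0.30149246  0.35632572  0.0309167 ]
```

>>> apply_moves:
  steps:
    - [0,0,0.11,-0.02,0.01,0,0.6]
    - [0,0,0.22,-0.05,0.01,-0.08,0.6]
    - [0,0,0.33,-0.07,0.01,-0.16,0.6]
    - [0,0,0.44,-0.09,0.01,-0.24,0.6]
    - [0,0,0.55,-0.12,0.01,-0.32,0.6]
    - [0,0,0.66,-0.14,0.01,-0.4,0.6]
    - [0,0,0.77,-0.17,0.01,-0.48,0.6]
    - [0,0,0.88,-0.2,0.01,-0.56,0.6]
    - [0,0,0.99,-0.22,0,-0.6,0.6]
    - [0,0,1.1,-0.24,-0.01,-0.6,0.6]

```text
time_s: 10.05
tool_pos: [0.5861, 0.0023, 0.1317]
orientation: [1.513, 2.751, 0.005]
force: [-3.0, -1.5, 7.6]
gripper_width: 0.674
grip_force: 55.0
```

>>> apply_moves:
  steps:
    - [0,0,-0.11,0.02,0.01,0,0.6]
    - [0,0,-0.22,0.04,0.02,-0.07,0.6]
    - [0,0,-0.33,0.06,0.02,-0.15,0.6]
    - [0,0,-0.44,0.08,0.02,-0.23,0.6]
    - [0,0,-0.55,0.1,0.02,-0.31,0.6]
    - [0,0,-0.66,0.12,0.02,-0.39,0.6]
    - [0,0,-0.77,0.14,0.02,-0.47,0.6]
    - [0,0,-0.88,0.16,0.02,-0.55,0.6]
    - [0,0,-0.99,0.18,0.01,-0.6,0.6]
    - [0,0,-1.1,0.2,0,-0.6,0.6]

```text
time_s: 10.88
tool_pos: [0.5884, 0.0016, 0.1239]
orientation: [2.734, 1.541, 0.005]
force: [2.3, 3.6, 0.2]
gripper_width: 0.674
grip_force: 55.0
```

>>> apply_moves:
  steps:
    - [0,0,0.11,-0.02,0.02,0,0.6]
    - [0,0,0.22,-0.05,0.04,-0.05,0.6]
    - [0,0,0.33,-0.07,0.05,-0.1,0.6]
    - [0,0,0.44,-0.09,0.05,-0.15,0.6]
    - [0,0,0.55,-0.12,0.05,-0.15,0.6]
    - [0,0,0.66,-0.14,0.05,-0.15,0.6]

```text
time_s: 11.38
tool_pos: [0.5868, 0.0033, 0.1239]
orientation: [2.078, 2.355, 0.007]
force: [-1.7, 4.8, 11.7]
gripper_width: 0.677
grip_force: 55.0
```

Run:
```python
from h import *
s=robot.state();print(s["time_s"],s["tool_pos"],s["force"],s["wrist_torque"])
im,Q=cam("wrist");t=s["tool_pos"]
q=Q[100:400].reshape(-1,3);q=q[~np.isnan(q[:,0])]
d=np.hypot(q[:,0]-.5865,q[:,1]-.0005)
r=q[(d<.0305)&(q[:,2]>.13)];top=r[(d[(d<.0305)&(q[:,2]>.13)]>.0275)]
print("mouth z",np.percentile(top[:,2],[50,80,90,95]))
r=q[(d>.033)&(d<.042)&(abs(q[:,2]-.112)<.006)];print("rim z",len(r),np.median(r[:,2]))
a=cam("scene")[0][130:230,250:350]
save("w4.png",np.hstack([cv2.resize(a,(400,400),interpolation=2),im[:,100:500]]))
```

```text
11.3833 [0.58683272 0.00332592 0.12388998] [-1.74273859  4.82502906 11.71994493] [ 0.91216609  0.40080137 -0.68451407]
mouth z [0.16279031 0.22197296 0.22267521 0.22303926]
rim z 3147 0.11277126025740813
```

View pics/w4.png

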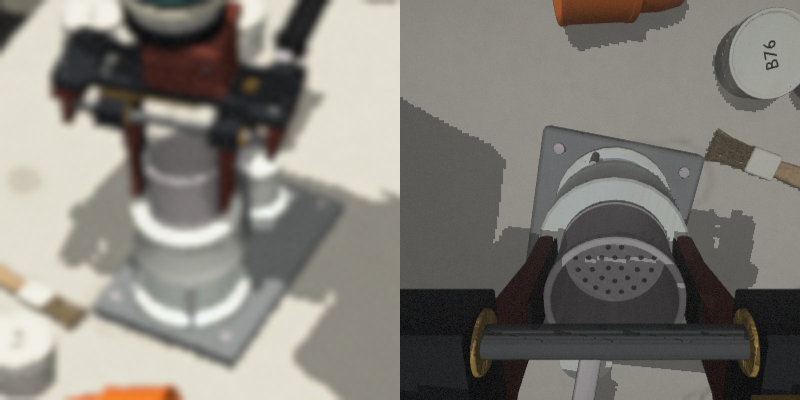

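Both crops show the cup standing in the collar with its shoulder on the rim. The mouth measures 50 mm above the rim. I'll give one more firm twist to confirm it is home.

>>> apply_moves:
  steps:
    - [0,0,-0.1,0.02,-0.05,0,0.6]
    - [0,0,-0.2,0.04,-0.05,-0.06,0.6]
    - [0,0,-0.3,0.06,-0.06,-0.12,0.6]
    - [0,0,-0.4,0.08,-0.07,-0.18,0.6]
    - [0,0,-0.5,0.1,-0.08,-0.2,0.6]
    - [0,0,-0.6,0.12,-0.08,-0.2,0.6]

```text
time_s: 11.98
tool_pos: [0.5892, 0.0023, 0.1239]
orientation: [2.685, 1.624, 0.01]
force: [-5.7, -5.6, 24.9]
gripper_width: 0.675
grip_force: 55.0
```

>>> apply_moves:
  steps:
    - [0,0,0.08,-0.05,0.02,0.1,0.6]
    - [0,0,0.16,-0.1,0.04,0.22,0.6]
    - [0,0,0.2,-0.12,0.05,0.32,0.6]
    - [0,0,0.2,-0.12,0.05,0.32,0.6]
    - [0,0,0.2,-0.12,0.05,0.32,0.2]
    - [0,0,0.2,-0.12,0.05,0.32,0]
    - [0,0,0.2,-0.12,0.05,0.32,0]
    - [0,0,0.2,-0.12,0.05,0.32,0]

```text
time_s: 12.65
tool_pos: [0.5859, 0.0024, 0.1222]
orientation: [2.511, 1.887, 0.002]
force: [-0.7, 0.8, 0.9]
gripper_width: 0.94
grip_force: 0.0
```

>>> apply_moves:
  steps:
    - [0,0,0,0,0,0.5,0]
    - [0,0,0,0,0,2,0]
    - [0,0,0,0,0,5,0]
    - [0,0,0,0,0,8,0]
    - [0,0,0,0,0,11,0]
    - [0,0,0,0,0,13,0]
    - [0,0,0,0,0,13,0]

```text
time_s: 13.23
tool_pos: [0.5891, 0.0021, 0.2576]
orientation: [2.506, 1.884, 0.013]
force: [-0.2, 1.0, -0.1]
gripper_width: 1.001
grip_force: 0.0
```

Run:
```python
from h import *
s=robot.state();print(s["time_s"],s["tool_pos"],s["gripper_width"],Ro.from_rotvec(s["orientation"]).as_matrix().round(3))
im,Q=cam("wrist");np.save("w5",Q)
q=Q.reshape(-1,3);q=q[~np.isnan(q[:,0])];d=np.hypot(q[:,0]-.5865,q[:,1]-.0005)
r=q[(d<.034)&(d>.02)&(abs(q[:,2]-.162)<.004)];print("mouth",len(r),np.median(r[:,2]),cv2.minEnclosingCircle(r[:,:2].astype(np.float32)))
p=np.linalg.lstsq(np.c_[r[:,:2]-[.5865,0],np.ones(len(r))],r[:,2],rcond=None)[0];print("tilt",p)
k=q[(d>.036)&(d<.042)&(abs(q[:,2]-.112)<.006)];print("rim z",len(k),np.median(k[:,2]))
save("w5.png",im)
```

```text
13.2333 [0.58911259 0.00212659 0.25759056] 1.0014462579054315 [[ 0.278  0.961  0.01 ]
 [ 0.961 -0.278 -0.   ]
 [ 0.003  0.01  -1.   ]]
mouth 1085 0.16258498114120157 ((0.5861267447471619, -0.0004336442216299474), 0.03029731474816799)
tilt [0.00220336 0.00663093 0.16226884]
rim z 1102 0.11274898609811546
```

View pics/w5.png

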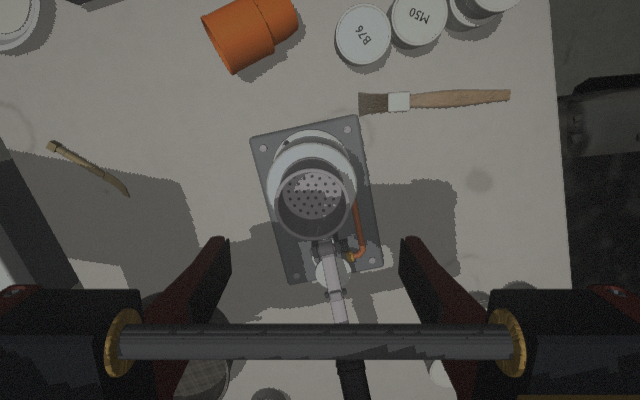

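The cup stands level with its mouth 49.8 mm above the rim, so it is fully home and released. The lever runs down to the black handle at about (352,380). Next I go above the handle with the fingers shut.

>>> apply_moves:
  steps:
    - [0,0.01,0.08,-0.2,-3,0,0.5]
    - [0,0.01,0.16,-0.5,-6.5,0,1]
    - [0,0.01,0.22,-0.8,-10,0,1]
    - [0,0.01,0.25,-1.1,-13.5,0,1]
    - [0,0.01,0.25,-1.4,-17,-0.5,1]
    - [0,0.01,0.25,-1.8,-20,-1.5,1]
    - [0,0.01,0.25,-1.8,-21.7,-3,1]
    - [0,0.01,0.25,-1.8,-21.7,-4,1]
    - [0,0.01,0.25,-1.8,-21.7,-4,1]
    - [0,0.01,0.25,-1.8,-21.7,-4,1]
  grip_force: 20

```text
time_s: 14.12
tool_pos: [0.567, -0.2132, 0.2106]
orientation: [-2.249, -2.18, 0.011]
force: [0.2, 0.0, 0.9]
gripper_width: 0.282
grip_force: 0.0
```

Run:
```python
from h import *
s=robot.state();print(s["time_s"],s["tool_pos"],s["gripper_width"],s["force"],Ro.from_rotvec(s["orientation"]).as_matrix().round(3))
im,P=cam("top");np.save("t6",P);im2,Q=cam("wrist")
save("w6.png",np.hstack([cv2.resize(im[110:210,320:460],(560,400),interpolation=2),im2[150:400,220:460][:,:].copy() if 0 else cv2.resize(im2[150:400,250:400],(240,400))]))
```

```text
14.1167 [ 0.56701973 -0.21317546  0.21055248] 0.2822805580427802 [0.22599404 0.00214873 0.91359319] [[ 0.031  0.999 -0.012]
 [ 1.    -0.031  0.002]
 [ 0.002 -0.012 -1.   ]]
```

View pics/w6.png

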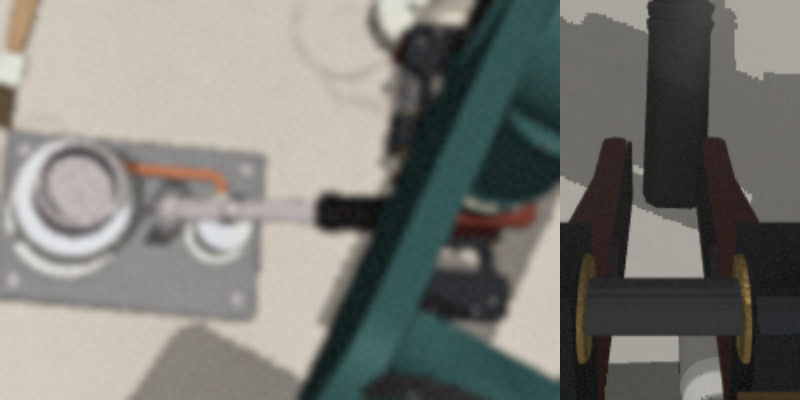

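The handle lies about 4 mm to +x of the still-closing fingers, so I shift by that and press.

>>> apply_moves:
  steps:
    - [0,-0.012,0,0.4,-0.2,0,1]
    - [0,-0.012,0,0.4,-0.2,0,1]
    - [0,-0.012,0,0.4,-0.2,-1.5,1]
    - [0,-0.012,0,0.4,-0.2,-3,1]
    - [0,-0.012,0,0.4,-0.2,-4.5,1]
    - [0,-0.012,0,0.4,-0.2,-6,1]
    - [0,-0.012,0,0.4,-0.2,-7.5,1]
    - [0,-0.012,0,0.4,-0.2,-9,1]
    - [0,-0.012,0,0.4,-0.2,-10.5,1]
    - [0,-0.012,0,0.4,-0.2,-12,1]

```text
time_s: 15.05
tool_pos: [0.5742, -0.2184, 0.0938]
orientation: [2.248, 2.182, 0.004]
force: [-0.8, -3.3, 7.4]
gripper_width: 0.004
grip_force: 3.8
```

>>> apply_moves:
  steps:
    - [0,0,0,0,0,-0.8,1]
    - [0,0,0,0,0,-1.6,1]
    - [0,0,0,0,0,-2.2,1]
    - [0,0,0,0,0,-2.4,1]
    - [0,0,0,0,0,-2.4,1]

```text
time_s: 15.47
tool_pos: [0.5743, -0.216, 0.0698]
orientation: [2.252, 2.183, 0.008]
force: [0.8, 2.8, 9.6]
gripper_width: 0.006
grip_force: 4.1
```

>>> apply_moves:
  steps:
    - [0,0,0,0,0,-0.2,1]
    - [0,0,0,0,0,-0.4,1]
    - [0,0,0,0,0,-0.4,1]

```text
time_s: 15.72
tool_pos: [0.5744, -0.2159, 0.0679]
orientation: [2.251, 2.183, 0.009]
force: [-1.9, 4.7, 22.8]
gripper_width: 0.007
grip_force: 10.2
```

>>> apply_moves:
  steps:
    - [0,0,0,0,0,-0.1,1]
    - [0,0,0,0,0,-0.1,1]

```text
time_s: 15.88
tool_pos: [0.5744, -0.2158, 0.0677]
orientation: [2.251, 2.183, 0.009]
force: [-5.2, 5.9, 27.9]
gripper_width: 0.006
grip_force: 12.6
```

>>> apply_moves:
  steps:
    - [0,0,0,0,0,1.5,1]
    - [0,0,0,0,0,3,1]
    - [0,0,0,0,0,4.6,1]
    - [0,0,0,0,0,6.2,1]
    - [0,0,0,0,0,7.8,1]
    - [0,0,0,0,0,9.4,1]
    - [0,0,0,0,0,11,1]
    - [0,0,0,0,0,12.6,1]
    - [0,0,0,0,0,13,1]
    - [0,0,0,0,0,13,1]

```text
time_s: 16.72
tool_pos: [0.5735, -0.2168, 0.1951]
orientation: [2.251, 2.183, 0.006]
force: [0.6, 0.7, 0.3]
gripper_width: 0.006
grip_force: 0.0
```

Run:
```python
from h import *
for n in("scene","wrist"):
    im,P=cam(n);q=P.reshape(-1,3);c=im.reshape(-1,3)
    k=(c.max(1)<60)&(abs(q[:,0]-.571)<.016)&(q[:,1]<-.16)&(q[:,1]>-.25)&(q[:,2]<.2)&(q[:,2]>.04);q=q[k]
    for y in(-.17,-.18,-.19,-.2,-.24):
        a=q[abs(q[:,1]-y)<.004,2]
        if len(a)>3:print(n,y,len(a),np.percentile(a,85).round(4))
s=robot.state();print(s["time_s"],s["tool_pos"],s["force"])
```

```text
scene -0.17 23 0.1533
scene -0.18 16 0.1574
scene -0.19 17 0.1622
scene -0.2 13 0.1662
scene -0.24 6 0.1781
wrist -0.17 524 0.1508
wrist -0.18 562 0.1543
wrist -0.19 588 0.1584
wrist -0.2 598 0.1625
16.8167 [ 0.57207018 -0.21625691  0.19290125] [-0.1957881  -0.06874429 -0.10586797]
```

>>> apply_moves:
  steps:
    - [0,0,0,0,0,-1.5,1]
    - [0,0,0,0,0,-3,1]
    - [0,0,0,0,0,-5,1]
    - [0,0,0,0,0,-7,1]
    - [0,0,0,0,0,-9,1]
    - [0,0,0,0,0,-10.8,1]
    - [0,0,0,0,0,-12,1]
    - [0,0,0,0,0,-12.7,1]
    - [0,0,0,0,0,-13.1,1]
    - [0,0,0,0,0,-13.1,1]

```text
time_s: 17.65
tool_pos: [0.573, -0.2158, 0.0666]
orientation: [2.254, 2.184, 0.007]
force: [-10.8, 6.3, 46.6]
gripper_width: 0.002
grip_force: 21.1
```

>>> apply_moves:
  steps:
    - [0,0,0,0,0,0,1]
    - [0,0,0,0,0,1.5,1]
    - [0,0,0,0,0,3,1]
    - [0,0,0,0,0,4.8,1]
    - [0,0,0,0,0,6.6,1]
    - [0,0,0,0,0,8.4,1]
    - [0,0,0,0,0,10.2,1]
    - [0,0,0,0,0,12,1]
    - [0,0,0,0,0,13.1,1]
    - [0,0,0,0,0,13.1,1]

```text
time_s: 18.48
tool_pos: [0.5732, -0.2171, 0.1947]
orientation: [2.252, 2.183, 0.005]
force: [1.1, 0.1, 0.2]
gripper_width: 0.008
grip_force: 0.0
```

>>> apply_moves:
  steps:
    - [0,0,0,0,0,0,1]
    - [0,0,0,0,0,0,1]
    - [0,0,0,0,0,0,1]
    - [0,0,0,0,0,0,1]

```text
time_s: 18.82
tool_pos: [0.5715, -0.2163, 0.1919]
orientation: [2.256, 2.186, 0.003]
force: [-0.1, 0.0, -0.2]
gripper_width: 0.01
grip_force: 0.0
```

>>> apply_moves:
  steps:
    - [0,0,0,0,0,-1.5,1]
    - [0,0,0,0,0,-3,1]
    - [0,0,0,0,0,-5,1]
    - [0,0,0,0,0,-7,1]
    - [0,0,0,0,0,-9,1]
    - [0,0,0,0,0,-10.8,1]
    - [0,0,0,0,0,-12,1]
    - [0,0,0,0,0,-12.7,1]
    - [0,0,0,0,0,-13.1,1]
    - [0,0,0,0,0,-13.1,1]

```text
time_s: 19.65
tool_pos: [0.5735, -0.2163, 0.0668]
orientation: [2.253, 2.183, 0.007]
force: [-9.0, 6.4, 41.5]
gripper_width: 0.007
grip_force: 18.9
```

>>> apply_moves:
  steps:
    - [0,0,0,0,0,0,1]
    - [0,0,0,0,0,1.5,1]
    - [0,0,0,0,0,3,1]
    - [0,0,0,0,0,4.8,1]
    - [0,0,0,0,0,6.6,1]
    - [0,0,0,0,0,8.4,1]
    - [0,0,0,0,0,10.2,1]
    - [0,0,0,0,0,12,1]
    - [0,0,0,0,0,13.5,1]
    - [0,0,0,0,0,15,1]

```text
time_s: 20.48
tool_pos: [0.572, -0.2165, 0.2126]
orientation: [2.254, 2.185, 0.004]
force: [-0.0, -0.5, -0.3]
gripper_width: 0.003
grip_force: 0.0
```

>>> apply_moves:
  steps:
    - [0,0,0,0,-1,2,1]
    - [0,0,0,0,-3,4,1]
    - [0,0,0,-1,-6,6,1]
    - [0,0,0,-2,-9,6,1]
    - [0,0,0,-2,-9,6,1]
    - [0,0,0,-2,-9,6,1]

```text
time_s: 20.98
tool_pos: [0.5516, -0.3078, 0.2716]
orientation: [2.257, 2.182, 0.004]
force: [-0.5, 0.6, -0.1]
gripper_width: 0.007
grip_force: 0.0
```

Run:
```python
from h import *
im,P=cam("wrist");q=P.reshape(-1,3);c=im.reshape(-1,3)
k=(c.max(1)<60)&(abs(q[:,0]-.571)<.012)&(q[:,2]<.2)&(q[:,2]>.04)
for y in(-.18,-.2,-.22,-.24):
    a=q[k&(abs(q[:,1]-y)<.004),2]
    if len(a):print(y,len(a),np.percentile(a,85).round(4))
d=np.hypot(q[:,0]-.5862,q[:,1])
print("mouth",np.median(q[(d<.031)&(d>.027)&(abs(q[:,2]-.162)<.005),2]),"rim",np.median(q[(d<.042)&(d>.036)&(abs(q[:,2]-.112)<.006),2]))
s=robot.state();print(s["time_s"],s["tool_pos"],s["force"],s["qd"])
im=cam("scene")[0];save("w7.png",im[80:330,150:400],None,2)
```

```text
-0.18 348 0.1544
-0.2 342 0.1625
-0.22 332 0.1706
-0.24 180 0.1782
mouth nan rim nan
21.0333 [ 0.55165164 -0.30650202  0.27126795] [ 0.11778398 -0.56565607 -0.23989482] [ 0.02608813 -0.00095593  0.01322269  0.00529341  0.00170933  0.00074702]
  return _methods._mean(a, axis=axis, dtype=dtype,
  ret = ret.dtype.type(ret / rcount)
```

View pics/w7.png

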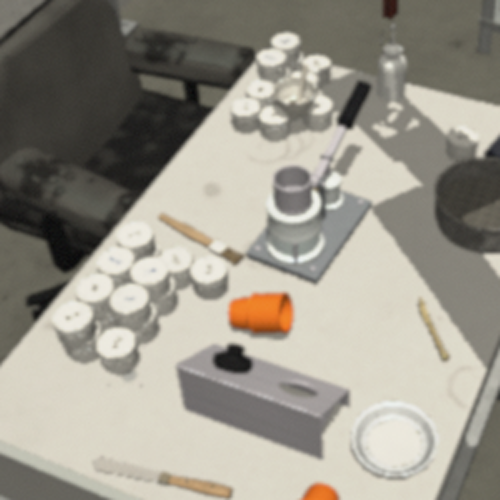

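The picture shows the cup upright in the collar at about (294,190), the lever back up with its handle at (352,105), the stopper in the rack at (234,358), and the gripper clear of everything.

```bash
python3 -c "
from plant import robot
print(robot.sign_off())"
```

```text
the job is handed in; nothing more can be done
None
```

The filter cup was twisted fully home in the collar and released, the lever was pumped through three full strokes and is back up, and the stopper is still in the rack; the job was handed in at about 21 s.

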